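# Make up two panel-beating kits

## Robot

A 6-joint arm with a two-finger parallel gripper is mounted at the origin on the work surface. World frame = base frame: x ahead of the robot, y to its left, z up, the work surface at z = 0. Lengths are in m, angles in rad, forces in N, time in s.
With the tool pointing down it reaches from about 0.15 to 0.775 m from the base axis. Payload 6.1 kg.
Tool frame: the origin (TCP) lies at the very end of the fingers, on their centre line; the grasp point (between the pads) lies 19 mm behind it; x points along the fingers, y is the direction in which the jaws open and shut, and the axes are right-handed (so a half turn about x gives the same grasp; the last joint's range is limited). The gripper opens to 85 mm and grips with 20 to 120 N. Pads are 22 mm wide; open, the fingers measure 114 mm over their backs; the gripper's body (76 mm by 85 mm) begins 54 mm behind the grasp point. The pads swing forward as they close: fully open they stand 13 mm farther back than shut.
Start: joints at [-1.169, 0.126, -0.04, 1.405, 0, 1.571], TCP at [0.205, -0.483, 0.231] pointing down, gripper open.
Joint ranges: [-2.72, 2.72], [-0.95, 1.95], [-1.27, 1.35], [-1.78, 2.02], [-1.46, 1.47], [-3.14, 3.14]. Speed limits (rad/s): [2.39, 2.39, 3.01, 3.14, 3.14, 3.14].

## Interface

Orientations are given as a rotation vector (axis times angle).
In Python, from station import robot gives the robot as it stands.
- The arm moves only by the tool servo_tool, never from a script. Its argument "rows" is a list that holds one entry, the list of rows, each a list of 5 numbers: the closure, from -1 (fully open) to 1 (shut), then the shift along the tool's x, y, z in mm, then the turn about the tool's x in rad. In form: [[[claw, x, y, z, roll], ...]]. A call has 1 to 20 rows; each row is the pose to reach, as a shift and turn from the pose commanded when the call began, along the tool's axes at that moment; what a row does not reach only later rows make up. A row lasts 1/12 s, in which the tool goes at most 41.7 mm and 7.16 degrees, less where a joint would pass 70% of its speed; a pose out of reach is approached as far as the arm can. A call with a gripper value outside its range is refused whole. The fingers move at their own pace and stop on an object; "newtons" is the grip in N (left out, the last holds). Time passes only in rows, so rows that repeat a pose let the fingers close. It gives the time, the measured TCP pose, the force and the opening at its end, in the units of the state.
- robot.read_state(): the state, without advancing time (a new reading comes with each control period).
- robot.snapshot(name): name is "scene" or "top"; returns a dict with "image" (400x640x3 uint8, red, green, blue), "range_z" (400x640 float32, m along the optical axis (not along the pixel's ray), 0 where there is no reading), "K" (3x3 intrinsics, pixels), "rvec" (rotation vector, rad) and "tvec" (3), from world to camera coordinates, as OpenCV has them. Camera axes: x right, y down, z forward; pixel columns grow to the right and rows downward; lengths in m; the calibration is good to about 2 mm. A picture is of the moment at which its call begins.
- robot.finish_job(): hands the job in, once; it reports no verdict.
Trained networks look in the newest picture that a camera, given by its name, has taken for a name from the list of things; names that differ only in an ending like _2 or _b are one class to them, and where a whole thing is asked for, a point or a joint stands for the part that bears it (a point fixed in the world has none). Each returns a list of dicts, best first, with "confidence" (0 to 1); they miss things now and then, are a little off and sometimes report something else, mostly with a low value. They report only what shows in the picture. A call takes as long as a camera call. They do not tell look-alikes from the thing itself.
- robot.search_frame(camera, thing): "at" ([x, y, z] in m, in world coordinates, good to about 4 mm: the middle of the surface that is visible of it).
- robot.spot_point(camera, thing): "at" ([x, y, z] in m, in world coordinates, good to about 4 mm: a listed point, or the origin of a listed thing).
The state is a dict: "clock": time; "q": joint angles; "qd": joint speeds; "joint_torque": joint torques, N m; "position": TCP position; "orientation": TCP orientation; "contact_force": force on the tool from outside, world axes, zero at the start; "wrist_torque": the same for the moment, N m; "opening": opening from 0.0 (shut) to 1.0 (fully open).
Only numpy, scipy, OpenCV 4.12 (cv2) and the standard library are available. Lean on these libraries where they do the work, as an engineer would, in place of code of your own. Each camera call takes 0.05 s, during which the arm holds its last target. There are 200 camera calls.

## Task

Make up the kits for two panel jobs from the stock of steel dollies on the bench. The three-bay tray gets the round domed dolly in its middle bay, with the short rectangular slab dolly and the half-round dolly in its end bays, either way round; the two-bay tray gets the rail dolly and the rivet set, one in each bay. Set each piece down gently, upright and flat on the floor of its bay, and leave the long slab dolly, the hammer and the rivet tin where they are.

Things in the scene. Friction and masses are not known exactly. Their poses are not given: they have to be found in the camera images.
- tray3: Plywood kit tray, 268 x 82 mm, fixed to the bench, with three equal bays in a row along its x axis, each 84 mm (along x) by 74 mm (along y) inside, parted by 4 mm walls. Floor 4 mm thick, so its top is 4 mm above the bench; wall tops 12 mm above the bench. Origin: centre of its underside, on the bench; bay centres at x = -88, 0 and +88 mm, y = 0. Both ends are alike.
- tray2: Plywood kit tray, 180 x 82 mm, fixed to the bench, with two equal bays in a row along its x axis, each 84 mm (along x) by 74 mm (along y) inside, parted by 4 mm walls. Floor 4 mm thick, so its top is 4 mm above the bench; wall tops 12 mm above the bench. Origin: centre of its underside, on the bench; bay centres at x = -44 and +44 mm, y = 0. Both ends are alike.
- slab: Short slab dolly: plain rectangular steel block, 64 mm (x) x 44 mm (y) x 30 mm high, about 0.64 kg. Loose. Origin: centre of its underside; z up.
- half_round: Half-round dolly: D-shaped steel block seen from above, 64 mm long (x), 40 mm wide (y), 30 mm high, about 0.46 kg. The flat upright face is at y = -20 mm; the curved face (radius 32 mm, in seven flats) has its crest at y = +20 mm. Loose. Origin: on the underside, midway along x and midway between flat face and crest; z up.
- dome: Domed dolly: round steel disc 54 mm across and 36 mm high; the side is upright up to 24 mm, above that a shallow dome. About 0.5 kg. Loose. Origin: centre of its underside; z up.
- rail: Rail dolly: a short piece of steel rail standing on its foot, 60 mm long (x) and 42 mm high, about 0.46 kg. Foot 44 mm wide (y) and 10 mm thick, web 14 mm wide, head 28 mm wide from 30 to 42 mm height. Loose. Origin: centre of its underside; z up.
- rivet_set: Rivet set: slim round steel punch standing on its flanged foot, 55 mm high, about 0.19 kg. Foot 32 mm across and 10 mm thick, shank 22 mm across above it. Loose. Origin: centre of its underside; z up.
- long_slab: Long slab dolly, a bystander that stays in stock: rectangular steel block 100 mm (x) x 36 mm (y) x 30 mm high. Loose. Origin: centre of its underside; z up.
- hammer: Hammer, a bystander, 280 mm long, lying beyond the stock, crosswise, along its own x axis (head at +x). Loose. Origin: on its underside, about midway along.
- tin: Closed round tin of rivets, a bystander, 60 mm across and 55 mm high, standing beyond the stock, to the left. Loose. Origin: centre of its underside.
Things that resemble listed ones, but are neither listed nor needed, are in the scene too. Leave any green look-alike of the rivet_set alone.

How it is judged:
By the outcome, as a careful person would: the job done as asked, in the order asked, and still so for the second after the job is handed in, with the robot touching nothing.
It also fails if it takes over 112 s, if anything falls off the work surface, if the arm or the gripper's body presses on something with over 40 N, if the wrist force passes 120 N, or if a joint passes its speed limit or range.

## Working session

There is one attempt and no reset: what is moved stays moved. The work goes in short steps, Python scripts to look and compute and a tool call to move; the robot and the scene stay as the last step left them, time stands still between calls to the robot, and variables do not carry over. Pictures are saved under pics/ and viewed, about 12 in all and at most 16, crops included, and the job is handed in when it is done.

Besides the shell and the picture viewer there is one more tool, called after "Request:" as name(argument=value, ...), one argument or row to a line, values as JSON. servo_tool: Moves the arm, as the interface text tells. Its arguments: {"type":"object","properties":{"rows":{"type":"array","items":{"type":"array","items":{"type":"array","items":{"type":"number"}}}},"newtons":{"type":"number"}},"required":["rows"]}

```bash
mkdir -p pics; ls
python3 - <<'E'
from station import robot
import cv2,numpy as np
for c in ("top","scene"):
    s=robot.snapshot(c); cv2.imwrite(f"pics/{c}0.png",s["image"][:,:,::-1]); np.savez(f"{c}0.npz",**s)
    print(c,s["K"].tolist(),s["rvec"],s["tvec"])
    for n in "tray3 tray2 slab half_round dome rail rivet_set long_slab hammer tin".split():
        print(n,[(np.round(d["at"],3).tolist(),round(d["confidence"],2)) for d in robot.spot_point(c,n)[:3]])
st=robot.read_state();print(st)
E
```

```text
pics
top [[427.0528774756309, 0.0, 319.45549532802386], [0.0, 427.0528774756309, 198.76497095163424], [0.0, 0.0, 1.0]] [ 2.12925303 -2.10032105  0.21230608] [0.00724644 0.56388942 0.90122782]
tray3 [([0.519, 0.328, 0.003], 0.82), ([0.462, -0.282, -0.0], 0.69), ([0.639, 0.011, -0.0], 0.27)]
tray2 [([0.519, 0.328, 0.003], 0.82), ([0.462, -0.282, -0.0], 0.69), ([0.639, 0.011, -0.0], 0.27)]
slab [([0.46, 0.105, -0.004], 0.62)]
half_round [([0.593, 0.115, -0.0], 0.56)]
dome [([0.606, -0.132, -0.001], 0.93), ([0.784, -0.004, 0.001], 0.39)]
rail []
rivet_set [([0.44, 0.009, -0.0], 0.72), ([0.371, 0.066, 0.0], 0.71), ([0.369, -0.005, -0.002], 0.69)]
long_slab [([0.462, -0.12, 0.001], 0.62)]
hammer [([0.778, -0.007, -0.001], 0.86), ([0.462, -0.279, 0.0], 0.7)]
tin [([0.747, 0.266, 0.003], 0.83), ([0.442, 0.01, -0.001], 0.27)]
scene [[383.2784523363242, 0.0, 320.39080175412636], [0.0, 383.2784523363242, 204.1000426145541], [0.0, 0.0, 1.0]] [ 0.71452749  2.634533   -1.09043624] [ 0.50925706 -0.17131226  1.13936076]
tray3 [([0.517, 0.328, -0.001], 0.85), ([0.461, -0.281, -0.0], 0.68)]
tray2 [([0
[... 387 characters left out ...]
003], 0.93)]
tin [([0.749, 0.271, 0.001], 0.86)]
{'clock': 1.1, 'q': array([-1.16902011e+00,  1.25787695e-01, -3.95723098e-02,  1.40541201e+00,
        2.67833723e-05,  1.57083844e+00]), 'qd': array([ 0.00045022, -0.00053196, -0.00111098,  0.00067576,  0.00074501,
       -0.00053618]), 'joint_torque': array([ 1.82748779e-03, -4.35714269e+01,  3.53096259e+01,  1.46153434e-03,
       -6.43838732e-06,  1.42325030e-05]), 'position': array([ 0.2053065 , -0.48318062,  0.23131368]), 'orientation': array([ 2.00064974,  0.40733272, -2.00058625]), 'contact_force': array([ 0.17738935, -0.38208143,  0.1065983 ]), 'wrist_torque': array([0.04231834, 0.02462178, 0.0169099 ]), 'opening': 0.9994462528030839}
```

Run:
```python
import cv2
for c in ("top",):
    cv2.imwrite(f"pics/{c}0b.png",cv2.resize(cv2.imread(f"pics/{c}0.png"),(800,500),interpolation=cv2.INTER_CUBIC))
```

```text
(no output)
```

View pics/top0b.png

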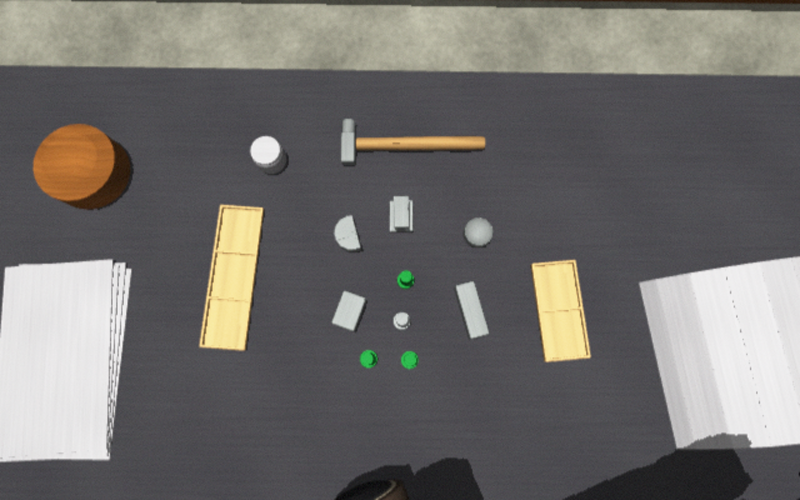

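View pics/scene0.png

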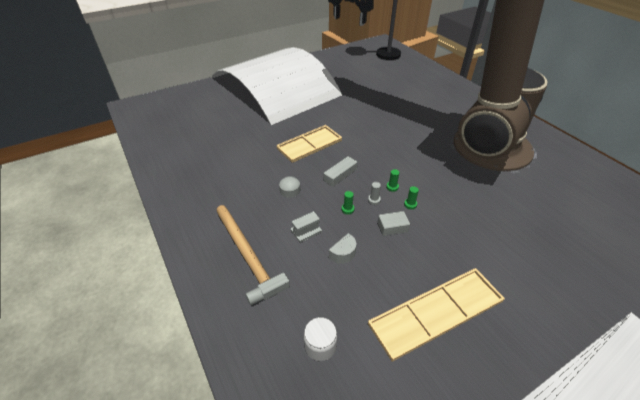

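The top view shows tray3 at px (231,278), left, and tray2 at px (561,310), right. The grey rivet set is at (401,320), with green look-alikes at (405,280), (369,359) and (409,359). Rail is at (401,214), dome (479,232), half-round (347,233) with its flat to the right, and slab (349,310). The scene view agrees. Next I measure accurate poses.

```bash
cat > h.py <<'E'
import numpy as np,cv2
from scipy.spatial.transform import Rotation as R
def cloud(s):
    z=s["range_z"]; v,u=np.indices(z.shape); K=s["K"]
    p=np.stack([(u-K[0,2])/K[0,0]*z,(v-K[1,2])/K[1,1]*z,z],-1)
    M=R.from_rotvec(s["rvec"]).as_matrix()
    w=(p-s["tvec"])@M; w[z==0]=np.nan
    return w
def rect(xy):
    (c,(a,b),ang)=cv2.minAreaRect(np.float32(xy*1000))
    if a<b: a,b,ang=b,a,ang+90
    return np.round(c,1),round(a,1),round(b,1),round((ang+90)%180-90,1)   # ang = direction of long side, deg
def to(x,y,z,yaw=None):
    """shift for goal (mm, deg: jaw axis direction mod 180), printed in tool axes"""
    from station import robot
    st=robot.read_state(); M=R.from_rotvec(st["orientation"]).as_matrix()
    d=M.T@(np.array([x,y,z])-st["position"]*1000)
    jaw=np.degrees(np.arctan2(M[1,1],M[0,1])); r=0
    if yaw is not None:
        dy=(yaw-jaw+90)%180-90; r=-np.radians(dy)  # tool x down
    print("pos",np.round(st["position"]*1000,1),"jaw",round(jaw,1),"q6",st["q"][5].round(2),"tilt",M[:,0].round(3),"-> shift",d.round(1),"roll",round(r,3), "clk",st["clock"])
E
python3 - <<'E'
from h import *
G=dict(slab=(.459,.106),half=(.594,.116),dome=(.606,-.132),rail=(.641,.012),rivet=(.440,.009),long=(.462,-.119),t3=(.518,.328),t2=(.461,-.281))
top=dict(slab=30,half=30,dome=24,rail=42,rivet=55,long=30,t3=12,t2=12)
for c in("top","scene"):
    s=dict(np.load(c+"0.npz")); w=cloud(s); hsv=cv2.cvtColor(s["image"],cv2.COLOR_RGB2HSV)
    print(c)
    for n,(x,y) in G.items():
        rad=.16 if n[0]=='t' else .06
        near=np.hypot(w[...,0]-x,w[...,1]-y)<rad
        if n[0]=='t': m=near&(hsv[...,1]>70)&(hsv[...,0]>10)&(hsv[...,0]<35)&(abs(w[...,2])<.03)
        else: m=near&(abs(w[...,2]-top[n]/1000)<.008 if n!='dome' else near&(w[...,2]>.018))
        p=w[m]
        if len(p)<8: print(n,len(p));continue
        hz=w[near][:,2]
        print(n,len(p),"rect",*rect(p[:,:2]),"mean",(p.mean(0)*1000).round(1),"zmax",np.nanmax(hz).round(4))
E
```

```text
top
slab 556 rect [455.3 105.9] 64.1 44.1 -19.5 mean [454.9 105.6  29.3] zmax 0.0352
half 401 rect [597.  116.1] 64.3 39.9 16.3 mean [596.8 113.4  29.5] zmax 0.0351
dome 407 rect [ 605.8 -132. ] 51.8 51.6 -69.9 mean [ 604.4 -130.8   30.1] zmax 0.0385
rail 300 rect [637.7  13.5] 58.3 25.6 0.8 mean [637.4  13.5  41.2] zmax 0.0459
rivet 76 rect [439.6   8.8] 19.7 19.7 0.7 mean [439.3   9.6  54.1] zmax 0.0582
long 707 rect [ 460.2 -117.4] 99.6 36.6 16.2 mean [ 459.4 -117.    29. ] zmax 0.0337
t3 4266 rect [520.  329.7] 274.1 90.0 -3.5 mean [515.4 328.5   5. ] zmax 0.0175
t2 2963 rect [ 464.2 -284.6] 185.3 88.4 6.1 mean [ 461.8 -283.6    4.5] zmax 0.0337
scene
slab 427 rect [456.  107.2] 62.7 45.2 -19.0 mean [457.6 109.2  29. ] zmax 0.0321
half 405 rect [596.1 116.7] 66.0 41.3 16.0 mean [599.2 116.4  29.3] zmax 0.0327
dome 260 rect [ 607.5 -127.9] 48.8 48.7 -64.9 mean [ 609.8 -123.4   29.4] zmax 0.0369
rail 286 rect [638.5  15.5] 61.0 30.0 1.1 mean [639.9  16.7  40.7] zmax 0.0451
rivet 59 rect [440.2  11.3] 20.5 20.5 -83.1 mean [440.9  12.3  53.4] zmax 0.0572
long 374 rect [ 459.3 -115.9] 104.1 36.7 16.8 mean [ 463.3 -112.6   28.7] zmax 0.0339
t3 5601 rect [512.2 325. ] 281.4 90.0 -3.5 mean [523.5 326.8   5.4] zmax 0.0154
t2 1200 rect [ 457.7 -291. ] 196.2 106.6 6.7 mean [ 464.2 -284.4    5.3] zmax 0.0326
```

Run:
```python
from h import *
for c in("top","scene"):
    s=dict(np.load(c+"0.npz")); w=cloud(s); hsv=cv2.cvtColor(s["image"],cv2.COLOR_RGB2HSV)
    M=R.from_rotvec(s["rvec"]).as_matrix(); C=-M.T@s["tvec"]
    for n,x,y in(("t3",.518,.328),("t2",.461,-.281)):
        m=(np.hypot(w[...,0]-x,w[...,1]-y)<.17)&(hsv[...,1]>70)&(hsv[...,0]>10)&(hsv[...,0]<35)
        m=cv2.morphologyEx(m.astype(np.uint8),cv2.MORPH_OPEN,np.ones((3,3)))
        k,l,st,_=cv2.connectedComponentsWithStats(m); m=l==1+np.argmax(st[1:,4])
        v,u=np.nonzero(m); K=s["K"]
        d=np.stack([(u-K[0,2])/K[0,0],(v-K[1,2])/K[1,1],u*0+1],-1)@M
        P=C+d*((.010-C[2])/d[:,2])[:,None]
        print(c,n,"rect",*rect(P[:,:2]),"mean",P.mean(0)*1000)
        # principal direction
        q=P[:,:2]-P[:,:2].mean(0); e=np.linalg.eigh(q.T@q)[1][:,1]; print(np.degrees(np.arctan(e[1]/e[0])))
to(605.8,-132,100,86); to(605.8,-132,7,86)
```

```text
top t3 rect [518.4 326.7] 271.1 86.9 -3.5 mean [514.74902267 326.87181327  10.        ]
-3.508003782458226
top t2 rect [ 463.2 -281.8] 182.8 86.1 5.9 mean [ 461.30818738 -281.9548893    10.        ]
5.768760714014129
scene t3 rect [517.8 327.2] 273.8 86.0 -3.4 mean [526.18492249 328.30087844  10.        ]
-3.3265610198445605
scene t2 rect [ 463.9 -280.2] 188.3 95.3 5.9 mean [ 467.44927087 -278.49828449   10.        ]
6.554771223112708
pos [ 205.3 -483.2  231.3] jaw -67.0 q6 1.57 tilt [ 0. -0. -1.] -> shift [ 131.3 -166.6 -505.9] roll 0.472 clk 1.1
pos [ 205.3 -483.2  231.3] jaw -67.0 q6 1.57 tilt [ 0. -0. -1.] -> shift [ 224.3 -166.6 -505.9] roll 0.472 clk 1.1
```

Request:
servo_tool(
  rows=[
    [[-1,0,-167,-506,0.472],[-1,40,-167,-506,0.472],[-1,80,-167,-506,0.472],[-1,131,-167,-506,0.472],[-1,131,-167,-506,0.472],[-1,131,-167,-506,0.472],[-1,131,-167,-506,0.472],[-1,131,-167,-506,0.472],[-1,131,-167,-506,0.472],[-1,131,-167,-506,0.472],[-1,131,-167,-506,0.472],[-1,131,-167,-506,0.472],[-1,131,-167,-506,0.472],[-1,131,-167,-506,0.472],[-1,131,-167,-506,0.472],[-1,131,-167,-506,0.472]],
  ],
)

```text
clock: 2.43
position: [0.6059, -0.1304, 0.0992]
orientation: [-2.185, 0.074, 2.189]
contact_force: [0.1, 0.8, 0.5]
opening: 1.002
```

```bash
python3 -c "
from h import *
to(605.8,-132,7,86)"
```

```text
pos [ 605.9 -130.4   99.2] jaw -93.9 q6 3.0 tilt [-0.002  0.    -1.   ] -> shift [92.2  1.6 -0.2] roll 0.002 clk 2.4333
```

Request:
servo_tool(
  rows=[
    [[-1,35,1.5,0,0],[-1,65,1.5,0,0],[-1,82,1.5,0,0],[-1,92,1.5,0,0],[-1,92,1.5,0,0],[1,92,1.5,0,0],[1,92,1.5,0,0],[1,92,1.5,0,0],[1,92,1.5,0,0],[1,92,1.5,0,0],[1,92,1.5,0,0],[1,92,1.5,0,0],[1,92,1.5,0,0]],
  ],
  newtons=60,
)

```text
clock: 3.52
position: [0.6069, -0.1333, 0.0109]
orientation: [-2.19, 0.077, 2.182]
contact_force: [-1.8, 0.8, 5.7]
opening: 0.593
```

```bash
python3 -c "
from h import *
to(517.5,327.2,100,86.5)"
```

```text
pos [ 606.9 -133.3   10.9] jaw -94.0 q6 3.0 tilt [ 0.004 -0.001 -1.   ] -> shift [ -89.7 -453.1  121.2] roll -0.009 clk 3.5167
```

Request:
servo_tool(
  rows=[
    [[0.1,0,0,0,0],[-0.4,0,0,0,0],[-0.4,0,0,0,0],[-0.4,0,0,0,0]],
  ],
)

```text
clock: 3.85
position: [0.606, -0.1332, 0.0089]
orientation: [-2.187, 0.077, 2.185]
contact_force: [0.1, -0.5, -0.1]
opening: 0.704
```

Run:
```python
from h import *
from station import robot
s=robot.snapshot("scene"); cv2.imwrite("pics/g1.png",cv2.resize(s["image"][120:240,230:370,::-1],(700,600),interpolation=cv2.INTER_CUBIC))
st=robot.read_state(); print(st["position"],st["contact_force"],st["opening"])
w=cloud(s)
m=(np.hypot(w[...,0]-.606,w[...,1]+.132)<.05)
p=w[m]*1000
# points on far-side fingers: list low heights beyond dome radius
q=p[(np.hypot(p[:,0]-606,p[:,1]+132)>29)&(p[:,2]>5)]
print(len(q)); print(np.round(q[np.argsort(q[:,2])][:25]))
```

```text
[ 0.60578633 -0.13314564  0.00864255] [-1.23281689  0.05926429 -0.01476721] 0.6988213899127812
4396
[[ 606.  -95.   14.]
 [ 614.  -96.   14.]
 [ 617.  -96.   15.]
 [ 614.  -97.   16.]
 [ 628. -113.   17.]
 [ 598.  -94.   17.]
 [ 619.  -98.   18.]
 [ 617.  -96.   19.]
 [ 616.  -97.   20.]
 [ 605.  -91.   21.]
 [ 611.  -90.   21.]
 [ 603.  -89.   21.]
 [ 602. -164.   21.]
 [ 609. -163.   21.]
 [ 615. -162.   21.]
 [ 598.  -94.   22.]
 [ 619.  -97.   22.]
 [ 612. -162.   23.]
 [ 608.  -90.   23.]
 [ 615.  -94.   23.]
 [ 597.  -96.   23.]
 [ 618.  -99.   23.]
 [ 615. -162.   24.]
 [ 615.  -88.   25.]
 [ 611.  -90.   25.]]
```

View pics/g1.png

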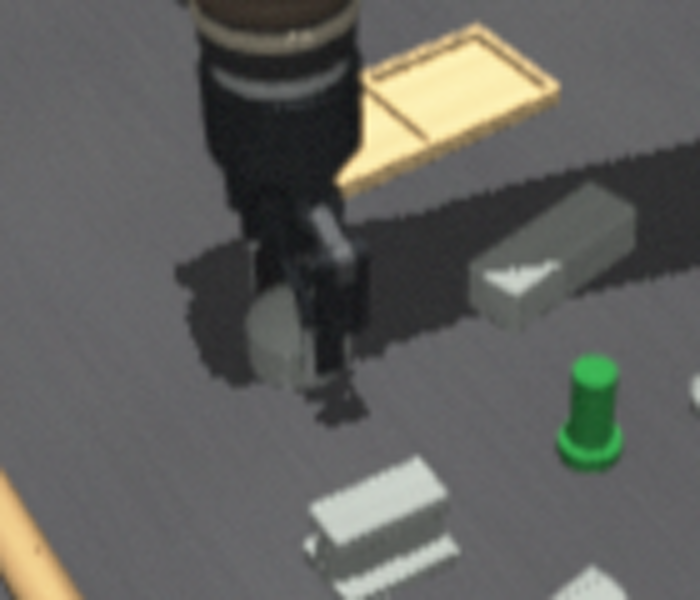

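Request:
servo_tool(
  rows=[
    [[-0.8,0,0,0,0],[-0.8,3,0,0,0],[-0.8,7,0,0,0],[-0.8,8.5,0,0,0],[-0.8,8.5,0,0,0],[1,8.5,0,0,0],[1,8.5,0,0,0],[1,8.5,0,0,0],[1,8.5,0,0,0],[1,8.5,0,0,0],[1,8.5,0,0,0],[1,8.5,0,0,0],[1,8.5,0,0,0]],
  ],
)

```text
clock: 4.98
position: [0.6058, -0.1332, 0.0003]
orientation: [-2.187, 0.077, 2.185]
contact_force: [-1.0, -0.3, 5.3]
opening: 0.598
```

```bash
python3 -c "
from h import *
to(517.5,327.2,90,33.5)"
```

```text
pos [ 6.058e+02 -1.332e+02  3.000e-01] jaw -94.0 q6 3.0 tilt [ 0.001 -0.    -1.   ] -> shift [ -89.9 -453.1  120.4] roll 0.916 clk 4.9833
```

Request:
servo_tool(
  rows=[
    [[-0.5,0,0,0,0],[-0.5,0,0,0,0],[-0.5,-5,0,0,0],[-0.5,-6.5,0,0,0],[1,-6.5,0,0,0],[1,-6.5,0,0,0],[1,-6.5,0,0,0],[1,-6.5,0,0,0],[1,-6.5,0,0,0],[1,-6.5,0,0,0],[1,-10,0,0,0],[1,-20,0,0,0],[1,-30,0,0,0],[1,-30,0,0,0]],
  ],
  newtons=80,
)

```text
clock: 6.15
position: [0.6067, -0.1333, 0.032]
orientation: [-2.189, 0.077, 2.183]
contact_force: [0.2, 0.4, -5.8]
opening: 0.587
```

```bash
python3 -c "
from h import *
to(517.5,327.2,90,33.5)
from station import robot
s=robot.snapshot('scene'); cv2.imwrite('pics/g2.png',cv2.resize(s['image'][120:240,230:370,::-1],(700,600),interpolation=cv2.INTER_CUBIC))"
```

```text
pos [ 606.7 -133.3   32. ] jaw -94.0 q6 3.0 tilt [ 0.002 -0.001 -1.   ] -> shift [ -58.5 -453.1  121.1] roll 0.916 clk 6.15
```

View pics/g2.png

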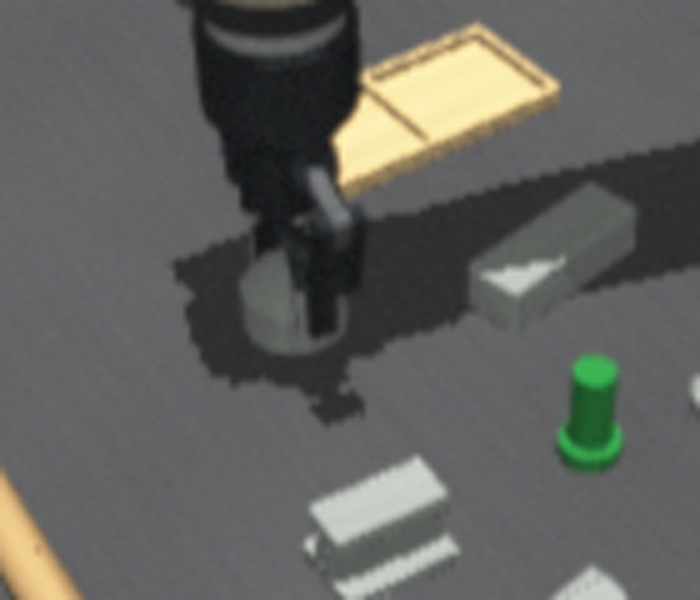

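Request:
servo_tool(
  rows=[
    [[1,-30,0,0,-0.12],[1,-58,-10,3,-0.24],[1,-58,-453,121,-2.22],[1,-58,-453,121,-2.22],[1,-58,-453,121,-2.22],[1,-58,-453,121,-2.22],[1,-58,-453,121,-2.22],[1,-58,-453,121,-2.22],[1,-58,-453,121,-2.22],[1,-58,-453,121,-2.22],[1,-58,-453,121,-2.22],[1,-58,-453,121,-2.22],[1,-58,-453,121,-2.22],[1,-58,-453,121,-2.22],[1,-58,-453,121,-2.22],[1,-58,-453,121,-2.22],[1,-58,-453,121,-2.22],[1,-58,-453,121,-2.22],[1,-58,-453,121,-2.22],[1,-58,-453,121,-2.22]],
  ],
)

```text
clock: 7.87
position: [0.5165, 0.3272, 0.0874]
orientation: [0.775, 1.428, -0.776]
contact_force: [0.1, 0.2, -5.8]
opening: 0.589
```

```bash
python3 -c "
from h import *
to(517.5,327.2,11.5,33.5)"
```

```text
pos [516.5 327.2  87.4] jaw 33.0 q6 1.56 tilt [-0.001 -0.    -1.   ] -> shift [75.9  0.9  0.6] roll -0.009 clk 7.8667
```

Request:
servo_tool(
  rows=[
    [[1,30,1,0.5,0],[1,55,1,0.5,0],[1,68,1,0.5,0],[1,72,1,0.5,0],[1,74,1,0.5,0],[1,75,1,0.5,0],[1,75,1,0.5,0]],
  ],
)

```text
clock: 8.45
position: [0.5186, 0.3279, 0.0139]
orientation: [0.775, 1.428, -0.772]
contact_force: [0.4, -0.1, -5.2]
opening: 0.588
```

Request:
servo_tool(
  rows=[
    [[1,0.7,0,0,0],[1,1.4,0,0,0],[1,1.4,0,0,0]],
  ],
)

```text
clock: 8.7
position: [0.5181, 0.3276, 0.012]
orientation: [0.774, 1.428, -0.772]
contact_force: [0.8, 0.5, -5.2]
opening: 0.591
```

Request:
servo_tool(
  rows=[
    [[1,0.5,0,0,0],[1,1,0,0,0],[1,1.5,0,0,0],[1,1.5,0,0,0]],
  ],
)

```text
clock: 9.03
position: [0.5181, 0.3276, 0.0116]
orientation: [0.774, 1.428, -0.772]
contact_force: [-2.9, -2.6, 5.9]
opening: 0.585
```

Request:
servo_tool(
  rows=[
    [[-0.2,-1,0,0,0],[-0.45,-1,0,0,0],[-0.45,-1,0,0,0],[-0.45,-1,0,0,0],[-0.45,-10,0,0,0],[-0.45,-30,0,0,0],[-0.6,-60,0,0,0],[-1,-85,0,0,0]],
  ],
)

```text
clock: 9.7
position: [0.5177, 0.3274, 0.0968]
orientation: [0.773, 1.429, -0.773]
contact_force: [0.2, 1.1, -0.2]
opening: 0.919
```

```bash
python3 -c "
from h import *
to(455.6,106.5,80,70.7);to(455.6,106.5,8,70.7)"
```

```text
pos [517.7 327.4  96.8] jaw 33.2 q6 1.56 tilt [ 0.  0. -1.] -> shift [  16.7 -172.9  150.9] roll -0.655 clk 9.7
pos [517.7 327.4  96.8] jaw 33.2 q6 1.56 tilt [ 0.  0. -1.] -> shift [  88.7 -172.9  150.9] roll -0.655 clk 9.7
```

Request:
servo_tool(
  rows=[
    [[-1,17,-173,151,-0.655],[-1,17,-173,151,-0.655],[-1,17,-173,151,-0.655],[-1,17,-173,151,-0.655],[-1,17,-173,151,-0.655],[-1,17,-173,151,-0.655],[-1,17,-173,151,-0.655],[-1,17,-173,151,-0.655],[-1,45,-173,151,-0.655],[-1,70,-173,151,-0.655],[-1,82,-173,151,-0.655],[-1,88,-173,151,-0.655],[-1,88,-173,151,-0.655]],
  ],
)

```text
clock: 10.78
position: [0.4553, 0.1071, 0.006]
orientation: [0.263, 1.556, -0.264]
contact_force: [-0.7, -0.4, 0.6]
opening: 0.999
```

```bash
python3 -c "
from h import *
to(455.6,106.5,8,70.7)"
```

```text
pos [455.3 107.1   6. ] jaw 70.8 q6 0.57 tilt [-0.002 -0.    -1.   ] -> shift [-2.  -0.5  0.5] roll 0.001 clk 10.7833
```

Request:
servo_tool(
  rows=[
    [[-1,-2.5,0,0,0],[1,-2.5,0,0,0],[1,-2.5,0,0,0],[1,-2.5,0,0,0],[1,-2.5,0,0,0],[1,-2.5,0,0,0],[1,-2.5,0,0,0],[1,-2.5,0,0,0],[1,-2.5,0,0,0],[1,-2.5,0,0,0],[1,-2.5,0,0,0]],
  ],
)

```text
clock: 11.7
position: [0.4563, 0.1061, 0.0106]
orientation: [0.264, 1.553, -0.265]
contact_force: [-2.2, -1.8, 6.1]
opening: 0.494
```

Request:
servo_tool(
  rows=[
    [[1,-5,0,0,0],[1,-15,0,0,0],[1,-40,0,0,0],[1,-80,0,0,0],[1,-80,0,0,0]],
  ],
)

```text
clock: 12.12
position: [0.4586, 0.1071, 0.096]
orientation: [0.267, 1.547, -0.262]
contact_force: [2.4, -0.1, -5.8]
opening: 0.494
```

```bash
python3 -c "
from h import *
to(429.7,332.6,90,86.5)"
```

```text
pos [458.6 107.1  96. ] jaw 70.7 q6 0.57 tilt [ 0.008  0.002 -1.   ] -> shift [   6.2  203.3 -101.8] roll -0.276 clk 12.1167
```

Request:
servo_tool(
  rows=[
    [[1,0,203,-102,-0.276],[1,0,203,-102,-0.276],[1,0,203,-102,-0.276],[1,0,203,-102,-0.276],[1,0,203,-102,-0.276],[1,0,203,-102,-0.276],[1,0,203,-102,-0.276],[1,0,203,-102,-0.276],[1,0,203,-102,-0.276],[1,0,203,-102,-0.276]],
  ],
)

```text
clock: 12.95
position: [0.4262, 0.3305, 0.0891]
orientation: [0.048, 1.571, -0.049]
contact_force: [-0.2, -0.3, -6.2]
opening: 0.491
```

```bash
python3 -c "
from h import *
to(429.7,332.6,15.5,86.5)"
```

```text
pos [426.2 330.5  89.1] jaw 86.5 q6 0.72 tilt [-0.001 -0.001 -1.   ] -> shift [73.5  2.4  3.4] roll -0.001 clk 12.95
```

Request:
servo_tool(
  rows=[
    [[1,25,2.5,3.5,0],[1,50,2.5,3.5,0],[1,65,2.5,3.5,0],[1,70,2.5,3.5,0],[1,72,2.5,3.5,0],[1,73,2.5,3.5,0],[1,73.5,2.5,3.5,0],[1,73.5,2.5,3.5,0]],
  ],
)

```text
clock: 13.62
position: [0.4309, 0.3343, 0.0171]
orientation: [0.049, 1.569, -0.047]
contact_force: [0.5, 0.5, -6.6]
opening: 0.498
```

Request:
servo_tool(
  rows=[
    [[1,0.5,0,0,0],[1,1,0,0,0],[1,1,0,0,0]],
  ],
)

```text
clock: 13.87
position: [0.4302, 0.3341, 0.0153]
orientation: [0.048, 1.57, -0.047]
contact_force: [-0.0, 1.2, -5.9]
opening: 0.495
```

Request:
servo_tool(
  rows=[
    [[1,0.5,0,0,0],[1,1,0,0,0],[1,1.5,0,0,0],[1,1.5,0,0,0]],
  ],
)

```text
clock: 14.2
position: [0.4302, 0.3341, 0.0147]
orientation: [0.048, 1.57, -0.047]
contact_force: [-3.9, -2.0, 5.3]
opening: 0.492
```

Request:
servo_tool(
  rows=[
    [[0,-1,0,0,0],[-0.3,-1,0,0,0],[-0.3,-1,0,0,0],[-0.3,-1,0,0,0],[-0.3,-10,0,0,0],[-0.3,-30,0,0,0],[-0.6,-60,0,0,0],[-1,-85,0,0,0]],
  ],
)

```text
clock: 14.87
position: [0.4301, 0.3339, 0.1003]
orientation: [0.048, 1.57, -0.048]
contact_force: [1.1, -0.1, -0.2]
opening: 0.907
```

```bash
python3 -c "
from h import *
to(596.5,116.3,80,106.2);to(596.5,116.3,10,106.2)"
```

```text
pos [430.1 333.9 100.3] jaw 86.5 q6 0.72 tilt [ 0.  0. -1.] -> shift [  20.3 -207.1  179.4] roll -0.344 clk 14.8667
pos [430.1 333.9 100.3] jaw 86.5 q6 0.72 tilt [ 0.  0. -1.] -> shift [  90.3 -207.1  179.3] roll -0.344 clk 14.8667
```

Request:
servo_tool(
  rows=[
    [[-1,0,-207,179,-0.344],[-1,0,-207,179,-0.344],[-1,0,-207,179,-0.344],[-1,0,-207,179,-0.344],[-1,0,-207,179,-0.344],[-1,20,-207,179,-0.344],[-1,20,-207,179,-0.344],[-1,20,-207,179,-0.344],[-1,20,-207,179,-0.344],[-1,50,-207,179,-0.344],[-1,75,-207,179,-0.344],[-1,84,-207,179,-0.344],[-1,88,-207,179,-0.344],[-1,88,-207,179,-0.344]],
  ],
)

```text
clock: 16.03
position: [0.5955, 0.1172, 0.0104]
orientation: [-0.223, 1.56, 0.223]
contact_force: [-0.1, 0.1, 0.3]
opening: 1.003
```

```bash
python3 -c "
from h import *
to(596.5,116.3,9,106.2)"
```

```text
pos [595.5 117.2  10.4] jaw 106.3 q6 -0.09 tilt [-0.001 -0.    -1.   ] -> shift [ 1.4 -1.1  0.7] roll 0.002 clk 16.0333
```

Request:
servo_tool(
  rows=[
    [[-1,1,-1,0.5,0],[1,1,-1,0.5,0],[1,1,-1,0.5,0],[1,1,-1,0.5,0],[1,1,-1,0.5,0],[1,1,-1,0.5,0],[1,1,-1,0.5,0],[1,1,-1,0.5,0],[1,1,-1,0.5,0],[1,1,-1,0.5,0],[1,1,-1,0.5,0]],
  ],
)

```text
clock: 16.95
position: [0.5976, 0.1156, 0.0105]
orientation: [-0.222, 1.558, 0.222]
contact_force: [0.4, -1.6, 6.2]
opening: 0.447
```

Request:
servo_tool(
  rows=[
    [[1,-5,0,0,0],[1,-15,0,0,0],[1,-40,0,0,0],[1,-80,0,0,0],[1,-80,0,0,0]],
  ],
)

```text
clock: 17.37
position: [0.6, 0.1162, 0.0969]
orientation: [-0.222, 1.55, 0.222]
contact_force: [2.2, 0.3, -2.1]
opening: 0.452
```

```bash
python3 -c "
from h import *
to(605.3,321.8,90,86.5)"
```

```text
pos [600.  116.2  96.9] jaw 106.2 q6 -0.09 tilt [ 0.009  0.002 -1.   ] -> shift [  7.3 195.9  62.5] roll 0.344 clk 17.3667
```

Request:
servo_tool(
  rows=[
    [[1,0,196,62,0.344],[1,0,196,62,0.344],[1,0,196,62,0.344],[1,0,196,62,0.344],[1,0,196,62,0.344],[1,0,196,62,0.344],[1,0,196,62,0.344],[1,0,196,62,0.344],[1,0,196,62,0.344],[1,0,196,62,0.344]],
  ],
)

```text
clock: 18.2
position: [0.6018, 0.3197, 0.0894]
orientation: [0.049, 1.571, -0.049]
contact_force: [0.0, -0.8, -5.1]
opening: 0.448
```

```bash
python3 -c "
from h import *
to(605.3,321.8,15.5,86.5)"
```

```text
pos [601.8 319.7  89.4] jaw 86.4 q6 0.55 tilt [-0. -0. -1.] -> shift [73.9  2.4  3.4] roll -0.001 clk 18.2
```

Request:
servo_tool(
  rows=[
    [[1,25,1,2,0],[1,50,1,2,0],[1,65,1,2,0],[1,70,1,2,0],[1,72,1,2,0],[1,73,1,2,0],[1,74,1,2,0],[1,74.5,1,2,0],[1,74.5,1,2,0]],
  ],
)

```text
clock: 18.95
position: [0.6044, 0.3223, 0.0161]
orientation: [0.049, 1.569, -0.047]
contact_force: [0.1, -0.7, -4.4]
opening: 0.448
```

Request:
servo_tool(
  rows=[
    [[1,0.5,0,0,0],[1,1,0,0,0],[1,1.3,0,0,0]],
  ],
)

```text
clock: 19.2
position: [0.6041, 0.3223, 0.0146]
orientation: [0.048, 1.569, -0.047]
contact_force: [-2.0, -0.5, 2.1]
opening: 0.446
```

Request:
servo_tool(
  rows=[
    [[0,-0.5,0,0,0],[-0.3,-0.5,0,0,0],[-0.3,-0.5,0,0,0],[-0.3,-0.5,0,0,0],[-0.3,-10,0,0,0],[-0.3,-30,0,0,0],[-0.6,-60,0,0,0],[-1,-85,0,0,0]],
  ],
)

```text
clock: 19.87
position: [0.6036, 0.3219, 0.1005]
orientation: [0.048, 1.57, -0.048]
contact_force: [0.9, 0.4, -0.1]
opening: 0.91
```

```bash
python3 -c "
from h import *
to(638,14.3,20,91)
from station import robot
s=robot.snapshot('top'); cv2.imwrite('pics/t1.png',cv2.resize(s['image'][130:300,150:380,::-1],(800,591),interpolation=cv2.INTER_CUBIC))
w=cloud(s)
for n,x,y,z in(('dome',.5175,.327,.040),('slab',.4297,.3326,.034),('half',.605,.322,.034),('rail',.638,.014,.042),('rivet',.44,.0095,.055)):
    m=(np.hypot(w[...,0]-x,w[...,1]-y)<.045)&(abs(w[...,2]-z)<.008); p=w[m]; print(n,len(p),*(rect(p[:,:2]) if len(p)>8 else ''), p[:,2].mean())
"
```

```text
pos [603.6 321.9 100.5] jaw 86.5 q6 0.55 tilt [-0. -0. -1.] -> shift [  80.5 -305.    53. ] roll -0.078 clk 19.8667
dome 313 [518.  329.4] 47.0 45.6 47.5 0.0365252985616207
slab 327 [430.4 331.8] 62.7 39.5 -3.7 0.03326531199663075
half 317 [602.3 323.1] 61.2 42.3 -4.8 0.033604357436790425
rail 300 [637.7  13.5] 58.6 25.6 0.8 0.04117552522099246
rivet 75 [439.8   8.8] 19.7 19.7 -89.5 0.05429081057798989
```

View pics/t1.png

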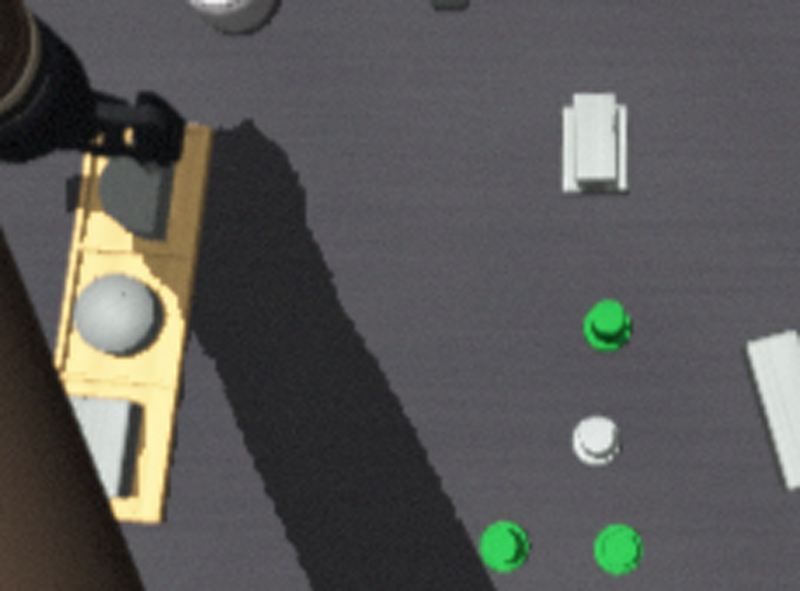

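All three pieces sit within tray3's bays: half-round px (135,195), dome (117,313) and slab (105,445). Their tops are at the right heights. Next is the rail.

Request:
servo_tool(
  rows=[
    [[-1,0,-305,53,-0.078],[-1,0,-305,53,-0.078],[-1,0,-305,53,-0.078],[-1,0,-305,53,-0.078],[-1,0,-305,53,-0.078],[-1,0,-305,53,-0.078],[-1,0,-305,53,-0.078],[-1,0,-305,53,-0.078],[-1,0,-305,53,-0.078],[-1,20,-305,53,-0.078],[-1,20,-305,53,-0.078],[-1,45,-305,53,-0.078],[-1,65,-305,53,-0.078],[-1,75,-305,53,-0.078],[-1,79,-305,53,-0.078],[-1,79,-305,53,-0.078]],
  ],
)

```text
clock: 21.25
position: [0.6375, 0.0151, 0.0191]
orientation: [-0.014, 1.572, 0.014]
contact_force: [-0.8, -0.9, 0.8]
opening: 1.002
```

```bash
python3 -c "
from h import *
to(638,14,19,91)"
```

```text
pos [637.5  15.1  19.1] jaw 91.0 q6 0.01 tilt [-0.002  0.    -1.   ] -> shift [ 0.1 -1.1  0.5] roll 0.001 clk 21.25
```

Request:
servo_tool(
  rows=[
    [[-1,0,-1,0.5,0],[1,0,-1,0.5,0],[1,0,-1,0.5,0],[1,0,-1,0.5,0],[1,0,-1,0.5,0],[1,0,-1,0.5,0],[1,0,-1,0.5,0],[1,0,-1,0.5,0],[1,0,-1,0.5,0],[1,0,-1,0.5,0],[1,0,-1,0.5,0],[1,0,-1,0.5,0],[1,0,-1,0.5,0]],
  ],
)

```text
clock: 22.33
position: [0.639, 0.0131, 0.0203]
orientation: [-0.014, 1.57, 0.013]
contact_force: [-1.4, -1.7, 5.8]
opening: 0.311
```

Request:
servo_tool(
  rows=[
    [[1,-5,0,0,0],[1,-15,0,0,0],[1,-40,0,0,0],[1,-80,0,0,0],[1,-80,0,0,0]],
  ],
)

```text
clock: 22.75
position: [0.6416, 0.0136, 0.1072]
orientation: [-0.013, 1.562, 0.014]
contact_force: [1.8, -0.9, -1.7]
opening: 0.308
```

```bash
python3 -c "
from h import *
to(506.6,-276.8,100,95.9)"
```

```text
pos [641.6  13.6 107.2] jaw 91.0 q6 0.0 tilt [ 0.009  0.    -1.   ] -> shift [   5.8 -288.  -140.1] roll -0.086 clk 22.75
```

Request:
servo_tool(
  rows=[
    [[1,0,-288,-138,-0.086],[1,0,-288,-138,-0.086],[1,0,-288,-138,-0.086],[1,0,-288,-138,-0.086],[1,0,-288,-138,-0.086],[1,0,-288,-138,-0.086],[1,0,-288,-138,-0.086],[1,0,-288,-138,-0.086],[1,0,-288,-138,-0.086],[1,0,-288,-138,-0.086],[1,0,-288,-138,-0.086],[1,0,-288,-138,-0.086]],
  ],
)

```text
clock: 23.75
position: [0.5059, -0.2761, 0.0995]
orientation: [-0.081, 1.569, 0.082]
contact_force: [0.4, -0.2, -4.5]
opening: 0.304
```

```bash
python3 -c "
from h import *
to(506.6,-276.8,26,95.9)"
```

```text
pos [ 505.9 -276.1   99.5] jaw 96.0 q6 -0.6 tilt [-0.     0.001 -1.   ] -> shift [73.5 -0.8  0.7] roll 0.001 clk 23.75
```

Request:
servo_tool(
  rows=[
    [[1,25,0,0,0],[1,50,0,0,0],[1,65,0,0,0],[1,70,0,0,0],[1,72,0,0,0],[1,73,0,0,0],[1,73.5,0,0,0],[1,73.5,0,0,0]],
  ],
)

```text
clock: 24.42
position: [0.5065, -0.2772, 0.0273]
orientation: [-0.082, 1.568, 0.081]
contact_force: [0.4, 0.1, -3.4]
opening: 0.307
```

Request:
servo_tool(
  rows=[
    [[1,0.5,0,0,0],[1,1,0,0,0],[1,1.5,0,0,0]],
  ],
)

```text
clock: 24.67
position: [0.5059, -0.2772, 0.0251]
orientation: [-0.081, 1.568, 0.081]
contact_force: [-0.2, -0.5, -4.5]
opening: 0.307
```

Request:
servo_tool(
  rows=[
    [[1,0.5,0,0,0],[1,1,0,0,0],[1,1.5,0,0,0],[1,1.5,0,0,0]],
  ],
)

```text
clock: 25.0
position: [0.5057, -0.2772, 0.0243]
orientation: [-0.081, 1.568, 0.08]
contact_force: [-3.2, 1.7, 5.5]
opening: 0.307
```

Request:
servo_tool(
  rows=[
    [[0.2,-0.5,0,0,0],[0,-0.5,0,0,0],[0,-0.5,0,0,0],[0,-0.5,0,0,0],[0,-10,0,0,0],[0,-35,0,0,0],[-0.4,-65,0,0,0],[-0.6,-85,0,0,0]],
  ],
)

```text
clock: 25.67
position: [0.5061, -0.2772, 0.111]
orientation: [-0.082, 1.568, 0.08]
contact_force: [1.0, -0.3, 0.4]
opening: 0.768
```

```bash
python3 -c "
from h import *
to(440,9.5,28,95.9)"
```

```text
pos [ 506.1 -277.2  111. ] jaw 95.9 q6 -0.6 tilt [ 0.002 -0.001 -1.   ] -> shift [ 82.6 292.1 -36.3] roll 0.0 clk 25.6667
```

Request:
servo_tool(
  rows=[
    [[-0.6,0,292,-36,0],[-0.6,0,292,-36,0],[-0.6,0,292,-36,0],[-0.6,0,292,-36,0],[-0.6,0,292,-36,0],[-0.6,0,292,-36,0],[-0.6,0,292,-36,0],[-0.6,0,292,-36,0],[-0.6,0,292,-36,0],[-0.6,0,292,-36,0],[-0.6,25,292,-36,0],[-0.6,35,292,-36,0],[-0.6,35,292,-36,0]],
  ],
)

```text
clock: 26.75
position: [0.4381, 0.0085, 0.0709]
orientation: [-0.079, 1.574, 0.079]
contact_force: [-0.2, -0.6, 0.4]
opening: 0.799
```

```bash
python3 -c "
from h import *
to(440,9.5,26,95.9)"
```

```text
pos [438.1   8.5  70.9] jaw 95.8 q6 -0.08 tilt [-0.004 -0.    -1.   ] -> shift [44.9  0.8  2.1] roll -0.002 clk 26.75
```

Request:
servo_tool(
  rows=[
    [[-0.6,15,0,1,0],[-0.6,30,0,1,0],[-0.6,40,0,1,0],[-0.6,43,0,1,0],[-0.6,43,0,1,0],[0.2,43,0,1,0],[0.4,43,0,1,0],[1,43,0,1,0],[1,43,0,1,0],[1,43,0,1,0],[1,43,0,1,0],[1,43,0,1,0],[1,43,0,1,0],[1,43,0,1,0],[1,43,0,1,0],[1,43,0,1,0]],
  ],
  newtons=50,
)

```text
clock: 28.08
position: [0.4413, 0.0098, 0.0308]
orientation: [-0.081, 1.568, 0.081]
contact_force: [-0.9, -1.4, 5.7]
opening: 0.236
```

Request:
servo_tool(
  rows=[
    [[1,-5,0,0,0],[1,-15,0,0,0],[1,-40,0,0,0],[1,-80,0,0,0],[1,-80,0,0,0]],
  ],
)

```text
clock: 28.5
position: [0.4437, 0.0101, 0.1167]
orientation: [-0.081, 1.561, 0.081]
contact_force: [1.0, 0.1, -0.6]
opening: 0.237
```

```bash
python3 -c "
from h import *
to(419,-285.8,110,95.9)
from station import robot
s=robot.snapshot('scene'); cv2.imwrite('pics/g3.png',cv2.resize(s['image'][100:240,260:430,::-1],(728,600),interpolation=cv2.INTER_CUBIC))"
```

```text
pos [443.7  10.1 116.7] jaw 95.9 q6 -0.08 tilt [ 0.008  0.    -1.   ] -> shift [   6.4 -291.7  -55.2] roll 0.0 clk 28.5
```

View pics/g3.png

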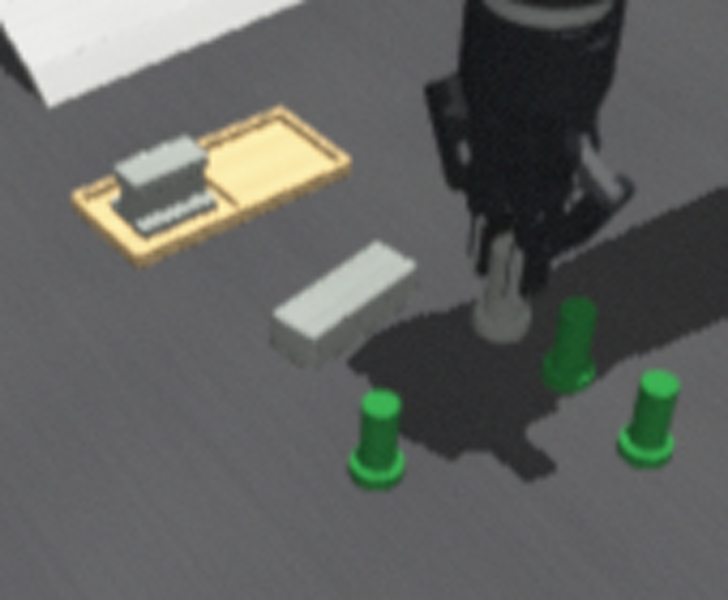

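The grey rivet set hangs upright in the jaws at px (500,290). The rail is standing in tray2's far bay at px (165,185), and the green look-alikes haven't moved.

Request:
servo_tool(
  rows=[
    [[1,0,-290,-54,0],[1,0,-290,-54,0],[1,0,-290,-54,0],[1,0,-290,-54,0],[1,0,-290,-54,0],[1,0,-290,-54,0],[1,0,-290,-54,0],[1,0,-290,-54,0],[1,0,-290,-54,0],[1,0,-290,-54,0],[1,0,-290,-54,0]],
  ],
)

```text
clock: 29.47
position: [0.4165, -0.2829, 0.1095]
orientation: [-0.081, 1.57, 0.083]
contact_force: [-0.2, 1.1, -2.7]
opening: 0.24
```

```bash
python3 -c "
from h import *
to(419,-285.8,36,95.9)"
```

```text
pos [ 416.5 -282.9  109.5] jaw 96.0 q6 -0.7 tilt [-0.001  0.001 -1.   ] -> shift [73.5 -3.2  2.3] roll 0.001 clk 29.4667
```

Request:
servo_tool(
  rows=[
    [[1,25,-2,1,0],[1,50,-2,1,0],[1,65,-2,1,0],[1,70,-2,1,0],[1,72,-2,1,0],[1,73,-2,1,0],[1,73.5,-2,1,0],[1,73.5,-2,1,0]],
  ],
)

```text
clock: 30.13
position: [0.4188, -0.2862, 0.0377]
orientation: [-0.082, 1.568, 0.081]
contact_force: [-0.3, -0.2, -1.7]
opening: 0.238
```

Request:
servo_tool(
  rows=[
    [[1,0.5,0,0,0],[1,1,0,0,0],[1,1.5,0,0,0]],
  ],
)

```text
clock: 30.38
position: [0.4183, -0.2862, 0.0355]
orientation: [-0.081, 1.569, 0.081]
contact_force: [0.5, -0.1, -1.1]
opening: 0.235
```

Request:
servo_tool(
  rows=[
    [[1,0.5,0,0,0],[1,1,0,0,0],[1,1.5,0,0,0],[1,1.5,0,0,0]],
  ],
)

```text
clock: 30.72
position: [0.4184, -0.2863, 0.0348]
orientation: [-0.082, 1.568, 0.08]
contact_force: [-1.4, 1.5, 7.6]
opening: 0.24
```

Contact on the floor. Release it slowly, then retract up and back.

Request:
servo_tool(
  rows=[
    [[0.4,-0.7,0,0,0],[0.3,-0.7,0,0,0],[0.1,-0.7,0,0,0],[0.1,-0.7,0,0,0],[0.1,-0.7,0,0,0],[0.1,-10,0,0,0],[0.1,-40,0,0,0],[0.1,-80,0,0,0],[0.1,-120,0,0,0],[0.1,-140,0,0,0],[0.1,-140,-100,-150,0],[0.1,-140,-100,-150,0],[0.1,-140,-100,-150,0],[0.1,-140,-100,-150,0],[0.1,-140,-100,-150,0],[0.1,-140,-100,-150,0]],
  ],
)

```text
clock: 32.05
position: [0.2768, -0.4027, 0.1743]
orientation: [-0.078, 1.57, 0.077]
contact_force: [0.8, -0.4, -0.5]
opening: 0.451
```

```bash
python3 -c "
from h import *
from station import robot
for c in('top','scene'):
  s=robot.snapshot(c); cv2.imwrite(f'pics/{c}9.png',cv2.resize(s['image'][:,:,::-1],(800,500)))
  w=cloud(s); print(c)
  for n,x,y,z in(('dome',.5175,.327,.040),('slab',.4297,.3326,.034),('half',.605,.322,.034),('rail',.506,-.277,.046),('rivet',.419,-.286,.059),('long',.46,-.117,.03)):
    m=(np.hypot(w[...,0]-x,w[...,1]-y)<.06-.015*(n!='long'))&(abs(w[...,2]-z)<.007); p=w[m]; print(n,len(p),*(rect(p[:,:2]) if len(p)>8 else ''), p[:,2].mean())
"
```

```text
top
dome 287 [516.9 328.5] 45.5 44.8 24.0 0.036740607159156696
slab 573 [429.9 333.9] 63.9 45.7 -2.4 0.033469997131936616
half 417 [603.8 322.5] 65.0 40.6 -2.4 0.03363742446468676
rail 344 [ 505.4 -276. ] 60.0 29.1 6.1 0.04477182714808932
rivet 84 [ 415.5 -285.8] 20.6 19.5 89.7 0.05801245369569615
long 707 [ 460.3 -117.6] 99.8 36.5 15.7 0.029088654836305072
scene
dome 381 [517.3 329.7] 45.0 44.7 57.8 0.036801348206500314
slab 661 [430.2 335.1] 66.0 44.8 -4.5 0.03338224315447625
half 642 [602.9 323.9] 65.9 40.4 -3.5 0.03376758924673242
rail 153 [ 507.  -275.9] 61.1 32.5 7.2 0.04448020060995414
rivet 37 [ 416.  -284.1] 21.2 19.4 27.6 0.057022799731115396
long 365 [ 459.9 -115.9] 102.1 36.7 15.9 0.028801956671001536
```

View pics/top9.png

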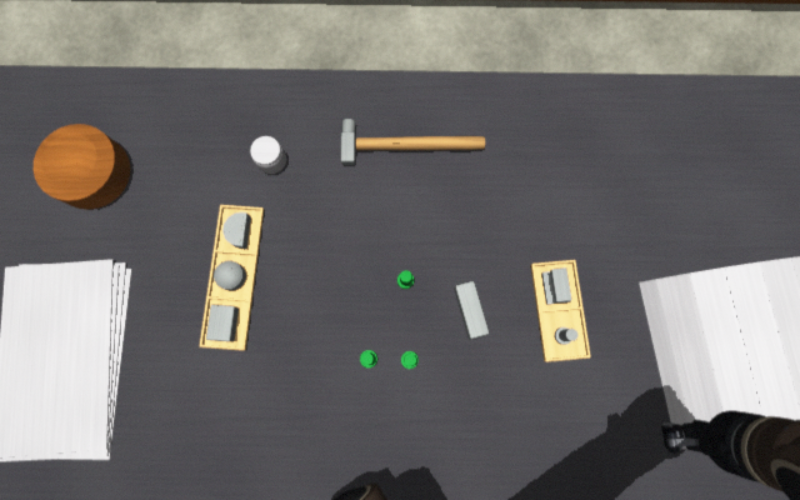

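View pics/scene9.png

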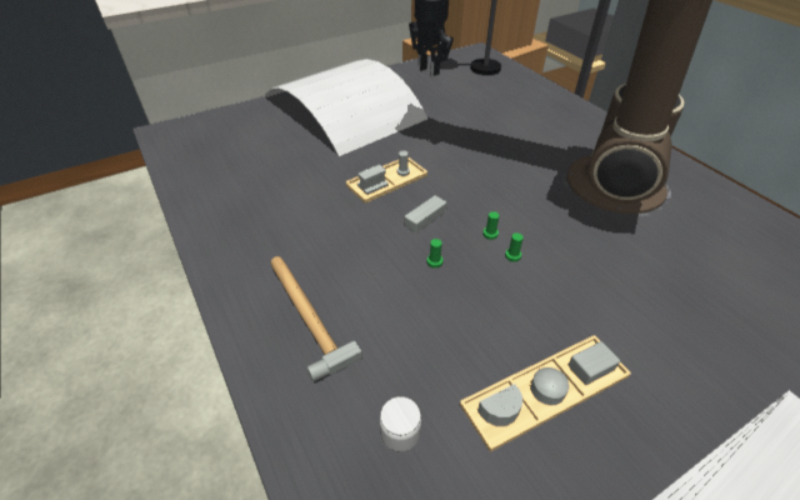

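In both views every piece stands upright in its own bay. The long slab, hammer, tin and green look-alikes are where they started, so I'm handing the job in.

```bash
python3 -c "
from station import robot
s=robot.read_state(); print(s['contact_force'],abs(s['qd']).max()); print(robot.finish_job())"
```

```text
[ 0.17603575  0.28342348 -0.22157576] 0.03636947869416799
the job is handed in; nothing more can be done
None
```

Both kits are made up and the job is handed in, at about 32 s on the robot's clock.

- **Three-bay tray:** the dome is in the middle bay. The slab is in the bay nearest the robot and the half-round in the far one.
- **Two-bay tray:** the rail is in the far bay and the grey rivet set in the near one.

**How they were set down:** I lowered each piece in steps of about a millimetre until the force showed floor contact, about 6–13 N beyond the piece's weight, then released it. I re-gripped the dome twice before lifting, because the first grip height looked doubtful. It did not shift noticeably.

**Last checks:** both cameras show all five pieces inside their bays, with tops at the heights expected for standing flat on the floor. The rivet set came out about 3 mm off its bay centre, well clear of the walls. The long slab measured unmoved. The hammer, tin and green look-alikes look unmoved in the pictures. The arm was clear of everything, with no contact force at hand-in. No check failed, and the two cameras agreed to about 2 mm.

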